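Line up the back-panel fasteners of a picture frame and hold the panel home

TASK

The blue picture frame lies face down with its sprung back panel standing proud. Turn both quarter-turn fasteners until their slots line up with the red lines on the panel, and only then press with the fingers on the board of the panel itself (on its green disc, say, not on a fastener) until it is fully home, flush with the back of the frame, and finish while still holding it pressed there: do not let go. Never push the panel home while a slot is out of line, do not press hard enough to crack the glass below (well under 45 N), and leave the jar, the paint bottle and the tin standing where they are.

Things in the scene. Friction and masses are not known exactly. Their poses are not given: they have to be found in the camera images.
- frame: dark blue picture frame with gold beads round its edge, fixed on the table face down: 330 mm along its y, 250 mm along its x, 40 mm high, bars 35 mm wide. Origin at the middle of its underside, on the table; the frame's back, which faces up, is 40 mm above it
- panel: pale wooden back panel in the frame's opening, 256 mm (y) by 176 mm (x), 12 thick. Origin: middle of its upper face; axes parallel to the frame's. Slides only straight down, stays level, carries both fasteners. Beside each fastener's foot two red lines run along the panel's x: the slots must lie in line with them
- press (a point): dark green disc 48 mm across that marks the middle of the panel's upper face, a free place to press. Springs hold the panel 10 mm proud (upper face 50 mm above the table). It starts to sink at about 4 N, meets a firm stop 10 mm down, flush with the frame, and needs about 9 N to stay there; let go, it springs up. The fasteners do not block it
- fast_a_top (a point): quarter-turn fastener at the panel's -y end, 80 mm from its middle: foot 46 mm across, 8 high; upright wing 42 long, 14 thick, 26 high, its slot along the wing's top. Point: on the turning axis at the wing's top, 34 mm above the panel; x axis along the slot, z up. Turns about z either way, light friction, no click or stop; starts 30 to 80 degrees off, either end may point either way
- fast_b_top (a point): quarter-turn fastener at the panel's +y end, 80 mm from its middle: foot 46 mm across, 8 high; upright wing 42 long, 14 thick, 26 high, its slot along the wing's top. Point: on the turning axis at the wing's top, 34 mm above the panel; x axis along the slot, z up. Turns about z either way, light friction, no click or stop; starts 30 to 80 degrees off, either end may point either way
- jar: clear glass jar with a red lid, 72 mm across, 100 mm high; stands on the table near the frame: leave it where it is. Origin at the middle of its foot
- paint: green plastic paint bottle with a black cap, 48 mm across, 120 mm high; stands on the table near the frame: leave it where it is. Origin at the middle of its foot
- varnish: low round pale grey tin of varnish, 66 mm across, 75 mm high; stands on the table near the frame: leave it where it is. Origin at the middle of its foot

How it is judged:
By the outcome, as a careful person would: the job done as asked, in the order asked, and still so for the second after the job is handed in, while the arm keeps its last pose, push and grip.
It also fails if it takes over 59 s, if anything falls off the work surface, if the arm or the gripper's body presses on something with over 40 N, if the wrist force passes 120 N, or if a joint passes its speed limit or range.

ROBOT

A 6-joint arm with a two-finger parallel gripper is mounted at the origin on the work surface. World frame = base frame: x ahead of the robot, y to its left, z up, the work surface at z = 0. Lengths are in m, angles in rad, forces in N, time in s.
With the tool pointing down it reaches from about 0.325 to 0.775 m from the base axis. Payload 5.5 kg.
Tool frame: the origin (TCP) lies on the centre line of the jaws, within the pads' length; the fingertips stand 17 mm ahead of it and the grasp point (between the pads) lies 2 mm behind it; z points along the fingers, y is the line along which they close (so a half turn about z gives the same grasp; the last joint's range is limited). The gripper opens to 85 mm and grips with 20 to 120 N. Pads are 22 mm wide; open, the fingers measure 114 mm over their backs; the gripper's body (76 mm by 85 mm) begins 54 mm behind the grasp point. The pads swing forward as they close: fully open they stand 13 mm farther back than shut.
Start: joints at [1.173, 0.091, 1.231, -0, 1.82, -0.057], TCP at [0.201, 0.566, 0.248] pointing down, gripper open.
Joint ranges: [-2.87, 2.87], [-0.86, 2.18], [0.17, 2.46], [-1.51, 4.65], [0.06, 2.69], [-2.65, 2.65]. Speed limits (rad/s): [2.57, 2.57, 3.01, 3.14, 3.14, 3.14].

INTERFACE

Orientations are given as a rotation vector (axis times angle).
In Python, from bench import arm, eoat, planner, readout, imaging, workorder gives the robot as it stands. The module is installed in compiled form; this text tells all that it offers. Calls block until the motion is done:
- arm.move_to(position, orientation): joint-space move of the TCP to a pose.
- arm.line_to(position, max_speed=0.15, attitude=None, max_force=None): straight line of the TCP; attitude=None keeps the orientation; max_speed is the mean speed in m/s. With max_force (N) it stops when the force on the tool has changed by that much, and returns True; else False.
- arm.move_joints(angles): joint-space move.
- eoat.move_gripper(opening, force=None): finger opening in m; force is the grip in N (None keeps the last); returns when the fingers have stopped.
- arm.wait(seconds).
- planner.solve_ik(position, orientation): joint angles nearest the present ones, or None.
- readout.state(): the state.
- imaging.grab_frame(name): name is "side" or "top" or "wrist"; returns a dict with "pixels" (400x640x3 uint8, blue, green, red), "fx", "fy", "cx", "cy" (pixels), "R" (3x3) and "t" (3): a world point X has camera coordinates R X + t; the wrist camera has in their place "T_tool_cam" (4x4, takes a point from camera to tool coordinates, whose origin is the TCP and whose axes are the flange's). Camera axes: x right, y down, z forward; pixel columns grow to the right and rows downward; lengths in m; the calibration is good to about 2 mm. A picture is of the moment at which its call begins: read the wrist's pose just before it. There is no depth.
A pose or a line that the arm cannot do raises arm.Unreachable and nothing moves.
- workorder.finish_job(): hands the job in; it is judged then, once.
The state is a dict: "time": time; "qpos": joint angles; "joint_velocities": joint speeds; "effort": joint torques, N m; "position": TCP position; "tcp_rot": TCP orientation; "force": force on the tool from outside, world axes, zero at the start; "wrist_torque": the same for the moment, N m; "finger_gap": finger opening in m; "grasp_force": force on a finger pad.
Only numpy, scipy, OpenCV 4.12 (cv2) and the standard library are available. Lean on these libraries where they do the work, as an engineer would, in place of code of your own. Each camera call takes 0.05 s, during which the arm holds its last target. There are 200 camera calls.

## Working session

There is one attempt and no reset: what is moved stays moved. The work goes in short steps, each a Python script; the robot and the scene stay as the last script left them, time stands still between calls to the robot, and variables do not carry over. Pictures are saved under pics/ and viewed, at most 10 in all, crops included, and the job is handed in when it is done.

```bash
mkdir -p pics
python3 - <<'E'
from bench import arm, readout, imaging
import cv2,numpy as np
s=readout.state();print(s)
for n in("top","side"):
    f=imaging.grab_frame(n);cv2.imwrite(f"pics/{n}0.png",f["pixels"])
    np.save(f"pics/{n}0.npy",f,allow_pickle=True)
    print(n,f["fx"],f["cx"],f["cy"],np.round(f["R"],3).tolist(),f["t"])
f=imaging.grab_frame("wrist");print(f["T_tool_cam"])
E
```

```text
{'time': 0.0, 'qpos': array([ 1.17331379e+00,  9.18547934e-02,  1.23193059e+00, -1.87605621e-05,
        1.81982409e+00, -5.67180571e-02]), 'joint_velocities': array([ 1.98909484e-03,  1.78768905e-08, -1.14288797e-03,  2.36567950e-04,
       -1.90649614e-03,  1.49500854e-03]), 'effort': array([-3.87578848e-05, -4.58735132e+01, -4.18025208e+01, -1.29716186e-04,
        1.16007705e-02,  8.03121537e-06]), 'position': array([0.20043709, 0.56524343, 0.24712804]), 'tcp_rot': array([-5.32618403e-01, -3.09566969e+00,  3.09267960e-03]), 'force': array([ 0.01284796, -0.60249587, -0.59857028]), 'wrist_torque': array([-0.01110755,  0.02131755, -0.01671578]), 'grasp_force': 0.0, 'finger_gap': 0.08540304909791085}
top 426.76315676442937 324.4767458184711 200.43193721819213 [[0.013, -1.0, -0.005], [-0.976, -0.012, -0.218], [0.218, 0.007, -0.976]] [0.02234198 0.59961447 1.0998919 ]
side 465.4764242741642 322.539845703737 198.45638376558915 [[0.73, -0.683, -0.019], [-0.489, -0.503, -0.712], [0.477, 0.529, -0.702]] [-0.42412046  0.37474166  0.99036333]
[[ 2.16306034e-04 -9.59980916e-01 -2.80065338e-01  7.03849535e-02]
 [ 9.99999966e-01  2.47496656e-04 -7.60038378e-05 -1.16973091e-04]
 [ 1.42277469e-04 -2.80065312e-01  9.59980938e-01 -1.26435469e-01]
 [ 0.00000000e+00  0.00000000e+00  0.00000000e+00  1.00000000e+00]]
```

View pics/top0.png

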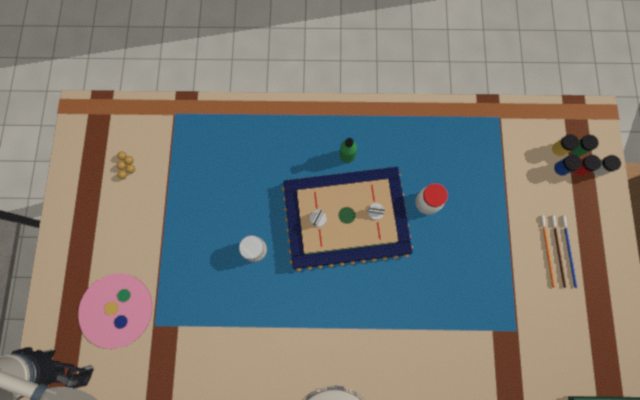

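View pics/side0.png

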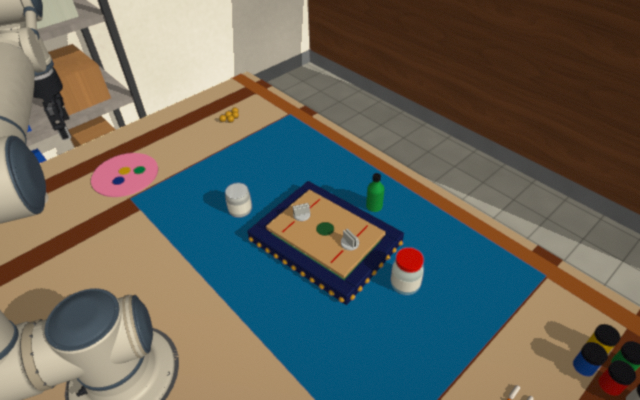

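The top view shows the frame centred near (347,215), fasteners near (318,218) and (376,211), and the jar, bottle and tin well clear. The side view agrees. Next I'll locate the panel from the disc and red lines, then move the wrist camera over it.

```bash
cat > h.py <<'E'
from bench import arm, eoat, planner, readout, imaging, workorder
import cv2,numpy as np
from scipy.spatial.transform import Rotation as Ro
def down(yaw): # tool z down, tool x along world yaw
    c,s=np.cos(yaw),np.sin(yaw)
    return Ro.from_matrix(np.array([[c,s,0],[s,-c,0],[0,0,-1]])).as_rotvec()
def grab(n):
    s=readout.state();f=imaging.grab_frame(n)
    if n=="wrist":
        Rt=Ro.from_rotvec(s["tcp_rot"]).as_matrix();T=f["T_tool_cam"]
        f["Rwc"]=Rt@T[:3,:3];f["c"]=s["position"]+Rt@T[:3,3]
    else:
        f["Rwc"]=f["R"].T;f["c"]=-f["R"].T@f["t"]
    return f
def cast(f,uv,z):
    uv=np.atleast_2d(uv).astype(float)
    d=np.c_[(uv[:,0]-f["cx"])/f["fx"],(uv[:,1]-f["cy"])/f["fy"],np.ones(len(uv))]@f["Rwc"].T
    return (f["c"]+d*((z-f["c"][2])/d[:,2])[:,None])[:,:2]
def blobs(m,amin):
    n,l,st,ce=cv2.connectedComponentsWithStats(m.astype(np.uint8))
    return [(st[i,4],ce[i],np.argwhere(l==i)[:,::-1]) for i in range(1,n) if st[i,4]>=amin]
def masks(f):
    h=cv2.cvtColor(f["pixels"],cv2.COLOR_BGR2HSV);H,S,V=[h[...,i].astype(int) for i in range(3)]
    return ((H<8)|(H>172))&(S>140)&(V>90), (H>50)&(H<85)&(S>110)&(V>30), h
E
python3 - <<'E'
from h import *
f=grab("top");r,g,h=masks(f)
for a,c,p in blobs(g,40): print("g",a,c,cast(f,c,.05))
for a,c,p in blobs(r,8): print("r",a,c,cast(f,c,.05))
ds=[(np.hypot(*(c-[347,215])),c) for a,c,p in blobs(g,40)]
c=cast(f,min(ds,key=lambda t:t[0])[1],.05)[0]
for yaw in (0,np.pi):
    q=planner.solve_ik([c[0],c[1],.30],down(yaw));print(yaw,q)
arm.move_to([c[0],c[1],.30],down(np.pi))
f=grab("wrist");cv2.imwrite("pics/w1.png",f["pixels"])
r,g,h=masks(f);print(f["fx"],f["c"])
for a,cc,p in blobs(g,100): print("g",a,cc,cast(f,cc,.05))
for a,cc,p in blobs(r,30): print("r",a,cc,cast(f,cc,.05))
E
```

```text
g 265 [347.7245283  151.77735849] [[ 0.74539394 -0.03431136]]
g 88 [578.88636364 150.43181818] [[ 0.75686054 -0.68997744]]
g 95 [346.54736842 214.90526316] [[ 0.56284941 -0.03127791]]
g 96 [123.14583333 295.02083333] [[0.34010056 0.55933097]]
r 67 [581.55223881 171.79104478] [[ 0.6938184  -0.69008746]]
r 414 [435.00483092 194.69565217] [[ 0.6228755  -0.27666894]]
r 22 [372.40909091 192.40909091] [[ 0.62735106 -0.1030775 ]]
r 22 [315.22727273 199.45454545] [[0.60536856 0.05561632]]
r 23 [378.2173913  230.04347826] [[ 0.52190757 -0.11769617]]
r 23 [319.95652174 237.39130435] [[0.49980382 0.0408871 ]]
0 [-1.15864048e-01  9.88310400e-03  1.22266912e+00 -4.44089210e-16
  1.90904043e+00  1.45493228e+00]
3.141592653589793 [-0.11586405  0.0098831   1.22266912  0.          1.90904043 -1.68666037]
320.10415812963123 [ 0.49245056 -0.03089756  0.42636282]
g 1673 [321.66228332 300.41183503] [[ 0.74857969 -0.0336009 ]]
r 172 [388.1627907  110.14534884] [[0.49994272 0.04206092]]
r 167 [249.2754491  129.65269461] [[ 0.52189267 -0.11702161]]
r 132 [395.22727273 199.50757576] [[0.60589399 0.05682911]]
r 2708 [111.82385524 216.54283604] [[ 0.62855864 -0.29531995]]
r 128 [266.5       215.8515625] [[ 0.62738696 -0.10229357]]
```

View pics/w1.png

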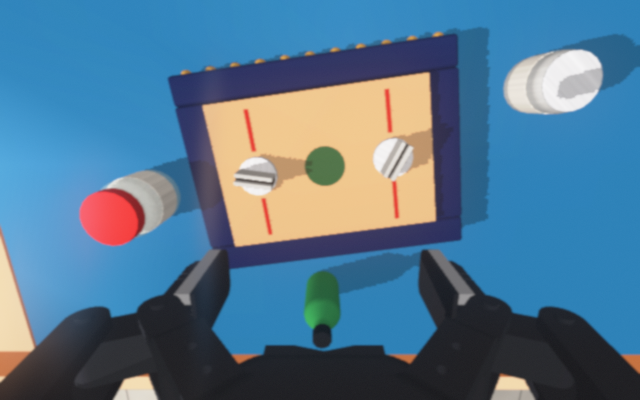

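The wrist view shows four crisp red lines. Fastener A (wing about horizontal) is near (255,177) and B (wing tilted) near (393,158). Next come the slot angles, then turning A.

```bash
cat >> h.py <<'E'
YAW=np.deg2rad(7.93)
A=np.array([.5746,-.1097]);B=np.array([.5529,.0494])
def slot(f,P,z=.084,r=.02,save=None,dark=110):
    """angle (rel. to red lines, deg, mod 180) of dark slot pixels on the wing top"""
    h=cv2.cvtColor(f["pixels"],cv2.COLOR_BGR2HSV)
    g=np.linspace(-r,r,161);X,Y=np.meshgrid(g,g)
    W=np.stack([X.ravel()+P[0],Y.ravel()+P[1],np.full(X.size,z)],1)
    c=(W-f["c"])@f["Rwc"];u=(c[:,0]/c[:,2]*f["fx"]+f["cx"]);v=(c[:,1]/c[:,2]*f["fy"]+f["cy"])
    im=cv2.remap(f["pixels"],u.reshape(X.shape).astype(np.float32),v.reshape(X.shape).astype(np.float32),cv2.INTER_LINEAR)
    if save: cv2.imwrite(save,cv2.resize(im,None,fx=2,fy=2))
    gr=im.max(2);m=(gr<dark)&(np.hypot(X,Y)<r)
    bl=blobs(m,60);out=[]
    for a,cc,p in bl:
        q=p*(2*r/160)-r;vx,vy,_,_=cv2.fitLine(q.astype(np.float32),cv2.DIST_L2,0,.01,.01).ravel()
        out.append((int(a),np.round(q.mean(0)*1e3,1).tolist(),round(float(np.rad2deg(np.arctan2(vy,vx)-YAW)),1)))
    return out
E
python3 - <<'E'
from h import *
f=grab("wrist")
for n,P in(("A",A),("B",B)): print(n,slot(f,P,save=f"pics/s{n}.png"))
cv2.imwrite("pics/sAB.png",np.hstack([cv2.imread("pics/sA.png"),cv2.imread("pics/sB.png")]))
E
```

```text
A [(442, [-0.3, -2.3], 74.7)]
B []
```

View pics/sAB.png

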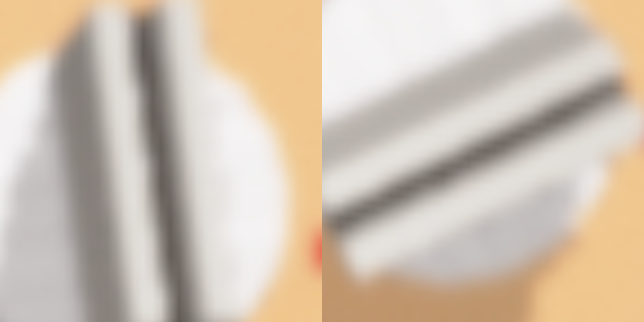

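Measured slot angles are A +75° and B −34° from the red lines, with both slots crossing their axis points. Turning A first.

```bash
cat >> h.py <<'E'
def turn(P,w0,zg=.082):
    o=down(w0)
    eoat.move_gripper(.05,20)
    arm.move_to([*P,.15],o)
    print("stop",arm.line_to([*P,zg],.06,max_force=3), readout.state()["position"])
    if readout.state()["position"][2]>zg+.003: return
    eoat.move_gripper(0,20);s=readout.state();print("grip",s["finger_gap"],s["grasp_force"],s["force"])
    q=s["qpos"].copy();R=Ro.from_rotvec(s["tcp_rot"]).as_matrix()
    cur=np.arctan2(R[1,0],R[0,0]);d=YAW-cur
    n=4
    q0=planner.solve_ik([*P,zg],o)
    for k in range(1,n+1):
        a=cur+d*k/n
        arm.move_joints(planner.solve_ik([*P,zg],down(a)))
    s=readout.state();R=Ro.from_rotvec(s["tcp_rot"]).as_matrix()
    print("end yaw",np.rad2deg(np.arctan2(R[1,0],R[0,0])),s["force"],s["position"],s["time"])
    eoat.move_gripper(.05);arm.line_to([*P,.15],.1)
    f=grab("wrist");return f
E
python3 - <<'E'
from h import *
turn(A,np.deg2rad(83.3))
E
```

```text
stop False [ 0.57491011 -0.10976464  0.0826418 ]
grip 0.01319802896191409 25.668845772743225 [-4.87787336  0.50854755  3.60391781]
end yaw 8.084184110245248 [-5.90919158  1.65762712  3.65822194] [ 0.57361261 -0.1091698   0.08187332] 7.9417
```

Run:
```python
from h import *
turn(B,np.deg2rad(-26.1),.085)
m=(A+B)/2
arm.move_to([*m,.30],down(np.pi))
f=grab("wrist");r,g,h=masks(f)
for n,P in(("A",A),("B",B)): print(n,slot(f,P,save=f"pics/t{n}.png",dark=130))
cv2.imwrite("pics/tAB.png",np.hstack([cv2.imread("pics/tA.png"),cv2.imread("pics/tB.png")]))
for a,cc,p in blobs(r,30): print("r",a,cc,cast(f,cc,.05))
print(readout.state()["force"],readout.state()["time"])
```

```text
stop False [0.55323388 0.04941427 0.08563992]
grip 0.013409404143003633 25.334600508213043 [-1.13401084 -0.73092597  2.42932138]
end yaw 7.514649711586783 [-1.01727895  1.1103423   4.59756707] [0.55303338 0.04966478 0.08513019] 13.0333
A [(1217, [-1.2, 0.1], -0.0), (744, [-3.9, 9.4], 0.0)]
B [(1038, [-1.0, -0.9], -0.3)]
r 168 [387.80952381 109.14285714] [[0.49968115 0.04203572]]
r 155 [248.8516129  129.05806452] [[ 0.52183579 -0.11699569]]
r 128 [395.0078125 198.75     ] [[0.60572425 0.05678108]]
r 2702 [111.49259808 216.19800148] [[ 0.62843877 -0.29524673]]
r 126 [266.23809524 215.61111111] [[ 0.62765309 -0.1022723 ]]
[0.00890776 0.09186838 0.44007283] 17.025
```

View pics/tAB.png

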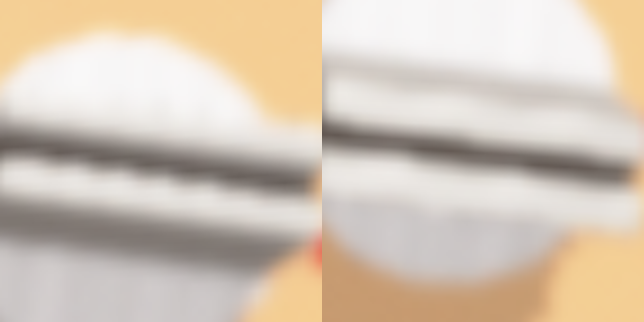

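Both slots are now in line with the red lines, within 0.5°. Pressing on the disc.

Run:
```python
from h import *
m=(A+B)/2
eoat.move_gripper(0,30)
arm.move_to([*m,.10],down(YAW+np.pi))
arm.wait(.3);f0=readout.state()["force"][2]
z=.072;arm.line_to([*m,z],.05)
while z>.045:
    z-=.001;arm.line_to([*m,z],.02);s=readout.state();F=s["force"][2]-f0
    print(round(z,4),s["position"][2].round(4),F.round(2),round(s["time"],2))
    if F>17: break
arm.wait(.5);s=readout.state();print(s["position"],s["force"],s["time"])
f=grab("side");cv2.imwrite("pics/p.png",cv2.resize(f["pixels"][160:320,230:430],None,fx=4,fy=3.75))
```

```text
0.071 0.0713 0.75 19.63
0.07 0.07 -0.21 19.88
0.069 0.0689 -0.11 20.13
0.068 0.0679 0.21 20.38
0.067 0.0671 0.65 20.63
0.066 0.0665 4.79 20.88
0.065 0.0652 5.03 21.13
0.064 0.0642 4.16 21.38
0.063 0.0633 5.66 21.63
0.062 0.0624 5.89 21.88
0.061 0.0614 5.81 22.13
0.06 0.0605 7.24 22.38
0.059 0.0596 8.28 22.63
0.058 0.0587 7.94 22.88
0.057 0.0578 8.26 23.13
0.056 0.0571 8.83 23.38
0.055 0.057 12.87 23.63
0.054 0.057 17.53 23.88
[ 0.5639084  -0.03017017  0.05697489] [-9.33657356  0.45958889 17.89964589] 24.3833
```

View pics/p.png

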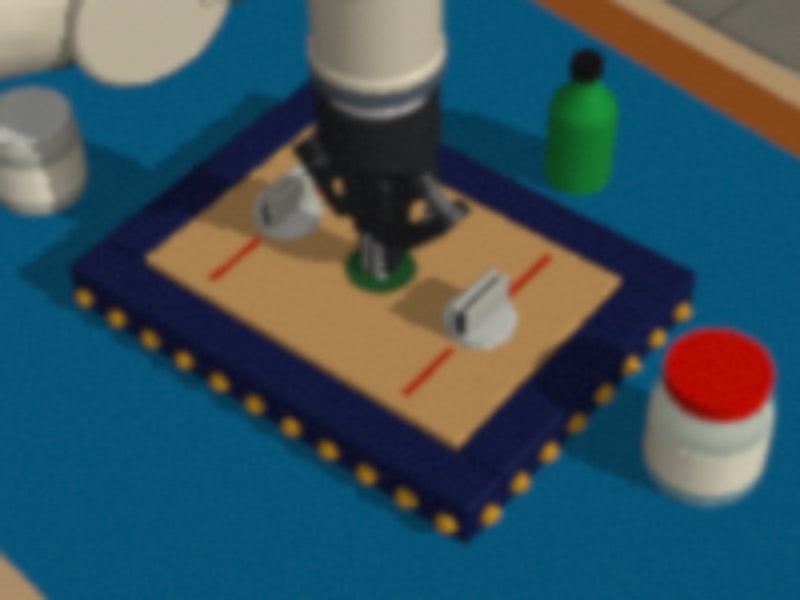

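The view shows the panel flush with the frame, the fingers on the green disc, both slots in line, and the jar, bottle and tin standing. The panel is at its stop with about 18 N, held, so I'm handing it in.

```bash
python3 -c "
from bench import workorder
print(workorder.finish_job())"
```

```text
the job is handed in; nothing more can be done
None
```

The job is handed in: both slots are within about 0.5° of the red lines, and the panel is pressed flush and held on its green disc at about 18 N, with the jar, bottle and tin left standing.

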